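# Turn the batch plate to white at the press bay

### The job

The bay is changing over to white balls: turn the red-side-up batch plate over without grasping or lifting it. With the fingertips push the plate along the bench until its far long edge is up against the front edge of the raised blue slab, keep pushing and work its near edge upwards until it tips up on edge and falls over, so that it lies flat on top of the slab with its white side up. Leave the switch, the die cup with its ball, the yellow nylon core and the caliper alone.

Things in the scene. Friction and masses are not known exactly. Their poses are not given: they have to be found in the camera images.
- plate: Loose flat batch plate, 86 (own x) by 110 (own y) by 16 mm thick, 0.17 kg; red face up at the start, white below, black rubber on both long edges. The long edge towards the slab (own +x) is fully rounded, 8 mm radius; the one away from it (-x) is a rib 6 mm thick that stands out 10 mm at mid-height, round-nosed. Origin amid the core's white face; own z points out of the red face.
- plate_mid (a point): Centre of the plate's core, 8 mm inside both faces. Pushed against the slab with 10 to 14 N, the near rib clings to the fingertips by friction and rises with them as they go up.
- plate_near (a point): Axis of the round nose (3 mm radius) of the near rib, mid-length: 41 mm from plate_mid along own -x, 8 mm above the bench while the plate lies flat; the nose ends 44 mm from plate_mid.
- plate_far (a point): Axis of the rounded far edge (8 mm radius), mid-length: 34 mm from plate_mid along own +x; the edge ends 42 mm from plate_mid. The plate tips about this axis; once upright it must be pushed on about 20 degrees more before it falls by itself.
- slab: Fixed slab, 13 mm high, 130 mm deep (own x) by 190 mm wide (own y): grippy blue rubber top, slick white nylon strip in the lower 9 mm of its front face. Origin at bench height at the middle of the foot of its upright front face, which faces the robot and is the wall edge to push against; own x points away from the robot across the slab (own x 0 to 130 mm).
- cup: Bystander: polished steel die cup, loose, 92 mm across, 50 mm high, with a white ball sitting in it (top about 80 mm above the bench). Origin at the centre of its underside.
- ball_center (a point): Bystander: white cricket ball, 72 mm diameter, with a green seam, resting in the die cup. This point is the ball's centre.
- core_center (a point): Bystander: yellow nylon core, a 58 mm ball resting in a black ring 64 mm across and 14 mm high. This point is the core's centre.
- caliper: Bystander: stainless caliper lying flat, loose, 210 mm long (own x) and up to 11 mm high, jaws towards own +x. Origin at the middle of its beam, bench height.
- cbox: Bystander: fixed grey control box, 120 (own x) by 110 by 70 mm high, with a black toggle switch on top that reaches about 70 mm above it. Origin at the centre of its underside.
- switch (a joint): Black toggle switch on the control box: 0 as it stands, leaning to the box's own -x; grows to 0.9 rad as it is thrown to +x. It must stay near 0.
Things that resemble listed ones, but are neither listed nor needed, are in the scene too. Leave any orange or purple look-alike of the plate alone.

How it is judged:
By the outcome, as a careful person would: the job done as asked, in the order asked, and still so for the second after the job is handed in, with the robot touching nothing.
It also fails if it takes over 58 s, if anything falls off the work surface, if the arm or the gripper's body presses on something with over 40 N, if the wrist force passes 120 N, or if a joint passes its speed limit or range.

### The arm

A 6-joint arm with a two-finger parallel gripper is mounted at the origin on the work surface. World frame = base frame: x ahead of the robot, y to its left, z up, the work surface at z = 0. Lengths are in m, angles in degrees, forces in N, time in s.
With the tool pointing down it reaches from about 0.4 to 0.825 m from the base axis. Payload 7 kg.
Tool frame: the origin (TCP) lies midway between the tips of the shut fingers; the grasp point (between the pads) lies 19 mm behind it; z points along the fingers, y is the direction in which the jaws open and shut (so a half turn about z gives the same grasp; the last joint's range is limited). The gripper opens to 88 mm and grips with 3 to 60 N. Pads are 19 mm wide; open, the fingers measure 130 mm over their backs; the gripper's body (78 mm by 193 mm) begins 47 mm behind the grasp point.
Start: joints at [90.418, 20.546, 0.682, 0, -70.136, -16.507], TCP at [0.187, 0.649, 0.201] pointing down, gripper open.
Joint ranges: [-176.03, 176.03], [-82.01, 121.73], [-58.28, 71.71], [-173.87, 95.51], [-174.79, -0.11], [-173.66, 173.66]. Speed limits (degrees/s): [136.94, 136.94, 172.46, 180, 180, 180].

### API

Orientations are given as [roll, pitch, yaw] about the fixed x, y, z axes, in that order (R = Rz(yaw) Ry(pitch) Rx(roll)).
In Python, from plant import sensors, viewer, r gives the robot as it stands. The module is installed in compiled form; this text tells all that it offers.
- The arm moves only by the shell command python3 -m handwheel 'ROWS' [OPENING] [FORCE]. ROWS is JSON, one flat list of numbers, 6 for each row, row after row: the shift along the world's x, y, z in cm, then the turn, a rotation vector about the world's x, y, z in rad. In form: [tx, ty, tz, wx, wy, wz, tx, ty, tz, wx, wy, wz, ...]. A call has 1 to 8 rows; each row is the pose to reach, as a shift and turn from the pose measured when the call began; what a row does not reach only later rows make up. A row lasts 1/10 s, in which the tool goes at most 50 mm and 8.59 degrees, less where a joint would pass 70% of its speed; a pose out of reach is approached as far as the arm can. A call with a gripper value outside its range is refused whole. OPENING is the closure in counts, from 0 (fully open) to 255 (shut), set as the call begins (- or left out, the last holds). The fingers move at their own pace and stop on an object; FORCE is the grip in N (left out, the last holds). Time passes only in rows, so rows that repeat a pose let the fingers close. It gives the time, the measured TCP pose, the force and the opening at its end, in the units of the state.
- sensors.get_state(): the state, without advancing time (a new reading comes with each control period).
- viewer.capture(name): name is "scene" or "top"; returns a dict with "img" (420x560x3 uint8, red, green, blue), "camera_matrix" (3x3 intrinsics, pixels), "k1" (the pictures are not rectified: a ray, as slopes to the right and down, at radius r is drawn at 1 + k1 r^2 times it, then the intrinsics apply), "camera_from_world" (4x4, takes a point from world to camera coordinates). Camera axes: x right, y down, z forward; pixel columns grow to the right and rows downward; lengths in m; the calibration is good to about 2 mm. A picture is of the moment at which its call begins. There is no depth.
- r.close_job(): hands the job in, once; it reports no verdict.
The state is a dict: "time_s": time; "joints": joint angles; "qd": joint speeds; "joint_torque": joint torques, N m; "tcp_pos": TCP position; "eef_rot": TCP orientation; "contact_force": force on the tool from outside, world axes, zero at the start; "moment": the same for the moment, N m; "gripper_width": finger opening in m.
Only numpy, scipy, OpenCV 4.12 (cv2) and the standard library are available. Lean on these libraries where they do the work, as an engineer would, in place of code of your own. Each camera call takes 0.05 s, during which the arm holds its last target.

## Working session

There is one attempt and no reset: what is moved stays moved. The work goes in short steps, Python scripts to look and compute and a shell command to move; the robot and the scene stay as the last step left them, time stands still between calls to the robot, and variables do not carry over. Pictures are saved under pics/ and viewed, and the job is handed in when it is done.

```bash
mkdir -p pics; cat > h.py <<'E'
import numpy as np, cv2
from plant import sensors, viewer, r
def cap(n):
    return viewer.capture(n)
def save(img,name): cv2.imwrite('pics/'+name, cv2.cvtColor(img,cv2.COLOR_RGB2BGR))
def ray(c,u,v):
    K=np.array(c["camera_matrix"]);k=c["k1"];T=np.array(c["camera_from_world"])
    d=np.array([(u-K[0,2])/K[0,0],(v-K[1,2])/K[1,1]]);s=d.copy()
    for _ in range(30): s=d/(1+k*(s@s))
    R=T[:3,:3];o=-R.T@T[:3,3]
    return o,R.T@np.array([s[0],s[1],1])
def at(c,u,v,z):
    o,d=ray(c,u,v); return o+d*(z-o[2])/d[2]
def proj(c,p):
    K=np.array(c["camera_matrix"]);k=c["k1"];T=np.array(c["camera_from_world"])
    q=T[:3,:3]@np.array(p)+T[:3,3];s=q[:2]/q[2];s=s*(1+k*(s@s))
    return np.array([K[0,0]*s[0]+K[0,2],K[1,1]*s[1]+K[1,2]])
E
python3 - <<'E'
from h import *
print(sensors.get_state())
for n in("scene","top"):
    c=cap(n); save(c["img"],n+"0.png"); print(n,c["camera_matrix"],c["k1"],c["camera_from_world"])
    np.save('pics/'+n+'0.npy',c,allow_pickle=True)
E
```

```text
{'time_s': 0.0, 'joints': array([ 9.04161352e+01,  2.05889931e+01,  6.34250127e-01, -1.99559841e-02,
       -7.01358276e+01, -1.65064087e+01]), 'qd': array([ 0.0172648 , -0.04645144, -0.03111062,  0.01206835, -0.02479349,
        0.05959862]), 'joint_torque': array([-8.63951955e-04, -5.82716918e+01,  2.93047106e+01,  6.99704289e+00,
        6.87337102e-03, -1.72168834e-04]), 'tcp_pos': array([0.18696594, 0.64803988, 0.19965442]), 'eef_rot': array([ 1.79907831e+02, -7.74863460e-03, -1.60970630e+01]), 'contact_force': array([-0.07264681,  0.36400934, -0.42141892]), 'moment': array([0.00284087, 0.01939343, 0.02088041]), 'gripper_width': 0.087669909831407}
scene [[401.92785982   0.         274.87368704]
 [  0.         401.92785982 204.02853989]
 [  0.           0.           1.        ]] 0.02710112775590487 [[ 0.46874717  0.88319449  0.01560689 -0.32471426]
 [ 0.61004208 -0.31089498 -0.72882987 -0.26655094]
 [-0.63884642  0.3511578  -0.68451695  1.42943497]
 [ 0.          0.          0.          1.        ]]
top [[405.75484031   0.         277.63433967]
 [  0.         405.75484031 209.68754106]
 [  0.           0.           1.        ]] 0.0185119645951852 [[-0.00864119 -0.99989511  0.01162327  0.04109705]
 [-0.98816921  0.00675877 -0.15321856  0.59387171]
 [ 0.15312393 -0.01280975 -0.98812397  1.11089232]
 [ 0.          0.          0.          1.        ]]
```

View pics/scene0.png

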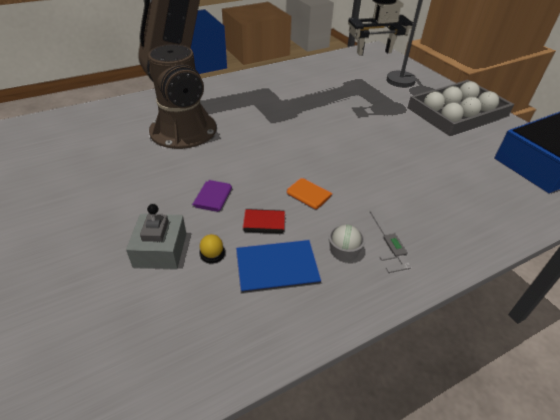

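View pics/top0.png

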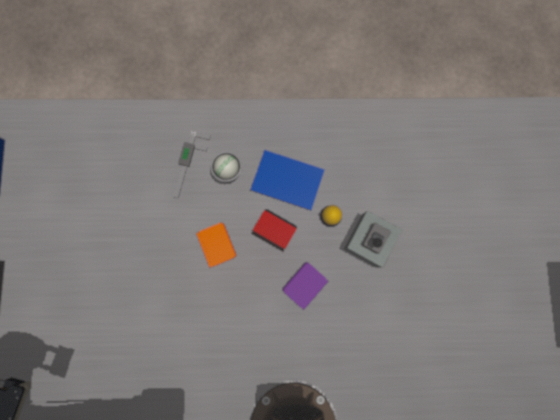

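Candidates in the top image are the red plate at (274,230), an orange look-alike at (216,245) and a purple one at (305,286). The red one matches the description. The slab is at (287,180), the cup and ball at (226,167), the core at (332,215), the box at (372,238) and the caliper at (187,160). I'll check the red plate in a close crop.

```bash
python3 - <<'E'
from h import *
for n,(x0,y0,w,h) in(("top",(200,120,140,150)),("scene",(190,170,200,130))):
    c=np.load(f'pics/{n}0.npy',allow_pickle=True).item()
    save(cv2.resize(c["img"][y0:y0+h,x0:x0+w],None,fx=4,fy=4,interpolation=cv2.INTER_CUBIC),n+"_crop.png")
    I=c["img"].astype(int);R,G,B=I[...,0],I[...,1],I[...,2]
    for nm,m,z in(("red",(R>100)&(G<50)&(B<50),.016),("slab",(B>90)&(R<60)&(G<90),.013)):
        m=m.astype(np.uint8);nn,l,s,ce=cv2.connectedComponentsWithStats(m)
        box=(slice(100,300),slice(180,360))
        # biggest comp within center zone
        best=max([i for i in range(1,nn) if 180<ce[i][0]<380 and 100<ce[i][1]<310],key=lambda i:s[i,4])
        ys,xs=np.where(l==best)
        P=np.array([at(c,u,v,z)[:2] for u,v in zip(xs,ys)]).astype(np.float32)
        cs,_=cv2.findContours((l==best).astype(np.uint8),0,cv2.CHAIN_APPROX_NONE)
        rc=cv2.minAreaRect(P*1000)
        print(n,nm,s[best],rc,np.round(cv2.boxPoints(rc)))
E
```

```text
top red [254 211  41  37 820] ((542.6158447265625, 46.8922119140625), (100.66922760009766, 70.67449951171875), 59.60271453857422) [[487.  21.]
 [548. -14.]
 [599.  72.]
 [538. 108.]]
top slab [ 252  151   71   58 2541] ((689.673583984375, 8.020133972167969), (183.5028533935547, 124.944091796875), 70.68280029296875) [[600. -58.]
 [718. -99.]
 [779.  74.]
 [661. 115.]]
scene red [244 210  40  19 698] ((543.6682739257812, 44.58214569091797), (104.4632339477539, 68.10247039794922), 61.19623565673828) [[489.  15.]
 [548. -18.]
 [599.  74.]
 [539. 107.]]
scene slab [ 237  241   84   50 3230] ((692.8359985351562, 4.942718505859375), (186.3228302001953, 128.8450164794922), 70.87501525878906) [[ 601.  -62.]
 [ 723. -104.]
 [ 784.   72.]
 [ 662.  114.]]
```

```bash
python3 - <<'E'
from h import *
t=np.load('pics/top0.npy',allow_pickle=True).item();s=np.load('pics/scene0.npy',allow_pickle=True).item()
for nm,z,a,b in(("core",.03,(332,215),(211,246)),("ball",.045,(226,167),(347,236)),("purple",.016,(305,286),(213,195)),("orange",.016,(216,245),(309,193)),("cboxtop",.07,(374,240),(158,230))):
    print(nm,at(t,*a,z).round(3),at(s,*b,z).round(3))
E
```

```text
core [ 0.58  -0.121  0.03 ] [ 0.582 -0.12   0.03 ]
ball [0.72  0.185 0.045] [0.718 0.19  0.045]
purple [ 0.379 -0.04   0.016] [ 0.392 -0.042  0.016]
orange [0.497 0.214 0.016] [0.51  0.209 0.016]
cboxtop [ 0.504 -0.229  0.07 ] [ 0.509 -0.225  0.07 ]
```

```bash
sleep 1
```

```text
(no output)
```

View pics/top_crop.png

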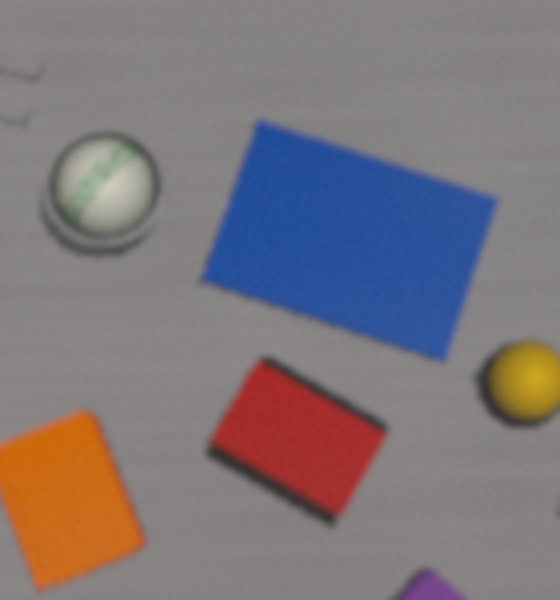

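View pics/scene_crop.png

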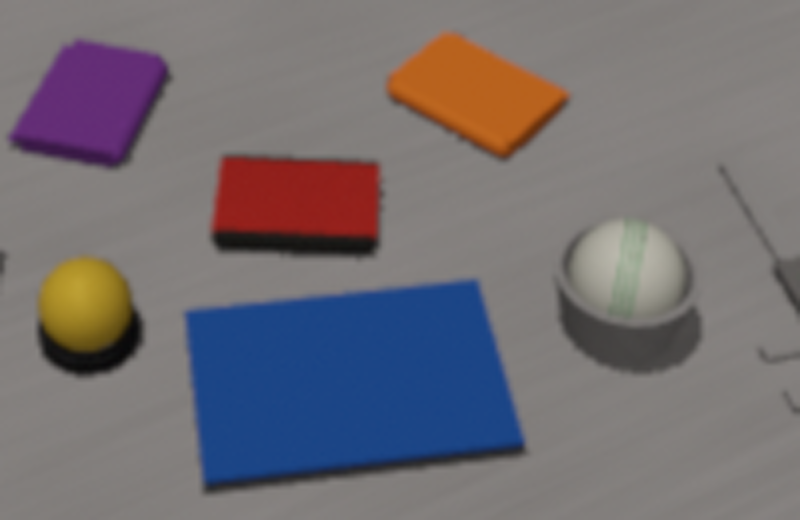

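The crop confirms the red plate: a red face with black long edges, its far edge facing the slab. My measurements:

| Item | World position (mm) | Yaw | Slab frame (mm) |
|---|---|---|---|
| Plate mid | (543, 46) | about -30° | (-88, -12) |
| Slab foot | (630, 28) | about -19° | origin |

The red area measured 101x70 against an expected 110x68. I'll go to a hover behind the near rib with a partial opening.

```bash
python3 -m handwheel '[5,-5,-2,0,0,-0.05, 8,-10,-3,0,0,-0.1, 11,-15,-5,0,0,-0.15, 14,-20,-7,0,0,-0.236, 16,-25,-9,0,0,-0.236, 18,-30,-10,0,0,-0.236, 20,-35,-10,0,0,-0.236, 22,-40,-10,0,0,-0.236]' 96 30
```

```text
time_s: 0.9
tcp_pos: [0.379, 0.3131, 0.1048]
eef_rot: [179.8, -0.0, -29.6]
contact_force: [2.3, 1.1, 0.2]
gripper_width: 0.0548
```

```bash
python3 -m handwheel '[2,-5,-1,0,0,0, 4,-10,-2,0,0,0, 6,-15,-3,0,0,0, 8,-19,-4,0,0,0, 10.1,-23.4,-4.5,0,0,0, 10.1,-23.4,-5,0,0,0, 10.1,-23.4,-5,0,0,0]'
python3 - <<'E'
from h import *
for n in("top","scene"):
    c=cap(n);save(c["img"][130:300,170:400].repeat(3,0).repeat(3,1),n+"1.png")
print(sensors.get_state())
E
```

```text
time_s: 1.6
tcp_pos: [0.4796, 0.077, 0.0537]
eef_rot: [179.7, 0.1, -29.8]
contact_force: [-0.1, 0.4, 0.5]
gripper_width: 0.0546
{'time_s': 1.7, 'joints': array([ 32.67100061,  11.65282214, -33.64901569,   0.11204046,
       -44.87601917,  27.60010833]), 'qd': array([ 1.58501690e+00, -7.00042731e-01,  3.67424336e-01, -1.49100654e-02,
       -1.08788166e-03,  5.58814101e-02]), 'joint_torque': array([ -1.08324889, -38.00997734,  21.72544599,   5.16326666,
         0.06107384,   0.06110901]), 'tcp_pos': array([0.47978439, 0.07916209, 0.05468874]), 'eef_rot': array([ 1.79805823e+02,  1.25877608e-02, -2.96493939e+01]), 'contact_force': array([0.101628  , 0.76791488, 0.28176875]), 'moment': array([ 0.03118467, -0.00358904,  0.01263553]), 'gripper_width': 0.0542464335952224}
```

View pics/top1.png

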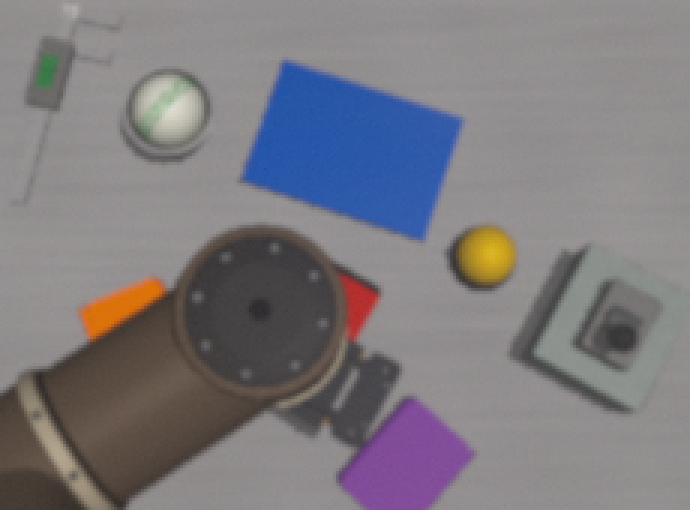

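View pics/scene1.png

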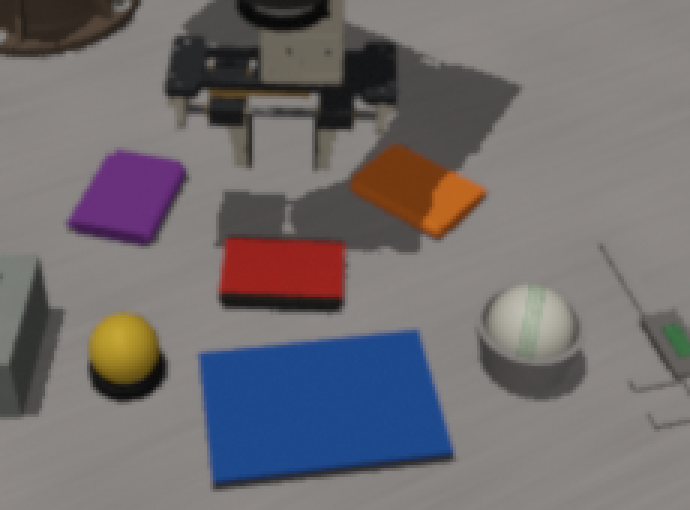

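The red plate is in front of the two fingers and the bystanders are undisturbed. Lowering now.

```bash
python3 -m handwheel '[0,0,-2.5,0,0,0, 0,0,-4.5,0,0,0, 0,0,-5.25,0,0,0, 0,0,-5.25,0,0,0]'
```

```text
time_s: 2.1
tcp_pos: [0.479, 0.0799, 0.0017]
eef_rot: [179.7, 0.1, -29.5]
contact_force: [-0.0, -0.3, 0.4]
gripper_width: 0.0544
```

```bash
python3 -m handwheel '[0.45,-0.25,0.05,0,0,0, 0.9,-0.5,0.05,0,0,0, 1.3,-0.75,0.05,0,0,0, 1.75,-1,0.05,0,0,0, 2.2,-1.25,0.05,0,0,0, 2.6,-1.5,0.05,0,0,0, 2.6,-1.5,0.05,0,0,0]'
python3 - <<'E'
from h import *
for n in("top","scene"):
    c=cap(n);save(c["img"][130:300,170:400].repeat(3,0).repeat(3,1),n+"2.png")
E
```

```text
time_s: 2.8
tcp_pos: [0.5056, 0.0645, 0.0022]
eef_rot: [179.7, 0.1, -29.6]
contact_force: [0.2, 0.6, 0.3]
gripper_width: 0.0544
```

View pics/scene2.png

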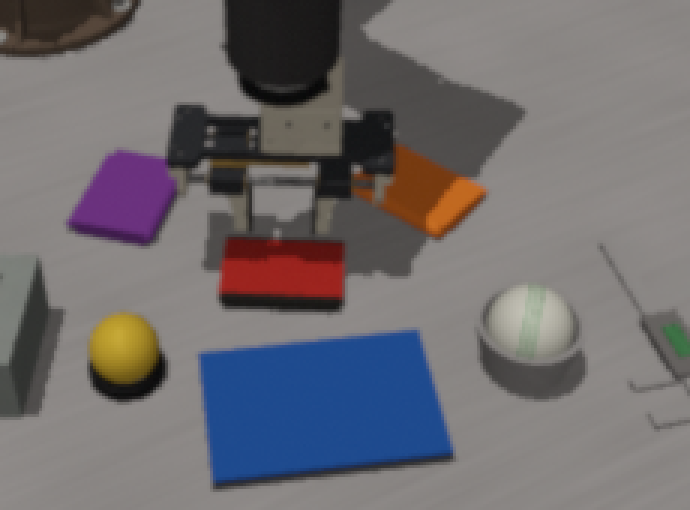

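```bash
cat >> h.py <<'E'
def slabpt(p):
    d=np.array(p[:2])-np.array([.6296,.0279]);a=np.radians(-19.2)
    return 1000*np.array([np.cos(a)*d[0]+np.sin(a)*d[1],-np.sin(a)*d[0]+np.cos(a)*d[1]])
def red(c):
    I=c["img"].astype(int);m=((I[...,0]>100)&(I[...,1]<50)&(I[...,2]<50)).astype(np.uint8)
    m[:, :180]=0;m[:,360:]=0;m[:120]=0
    nn,l,s,ce=cv2.connectedComponentsWithStats(m);b=1+np.argmax(s[1:,4]);ys,xs=np.where(l==b)
    P=np.array([at(c,u,v,.016)[:2] for u,v in zip(xs,ys)]).astype(np.float32)*1000
    return s[b],cv2.minAreaRect(P)
E
python3 - <<'E'
from h import *
c=cap("scene");print(red(c)); t=sensors.get_state();print(slabpt(t["tcp_pos"]))
save(cv2.resize(c["img"][190:240,230:310],None,fx=9,fy=9,interpolation=cv2.INTER_CUBIC),"s3.png")
E
```

```text
(array([244, 215,  40,  14, 492], dtype=int32), ((552.6278686523438, 39.54195785522461), (105.691650390625, 48.73797607421875), 62.88461685180664))
[-129.94353191   -6.22374272]
```

View pics/s3.png

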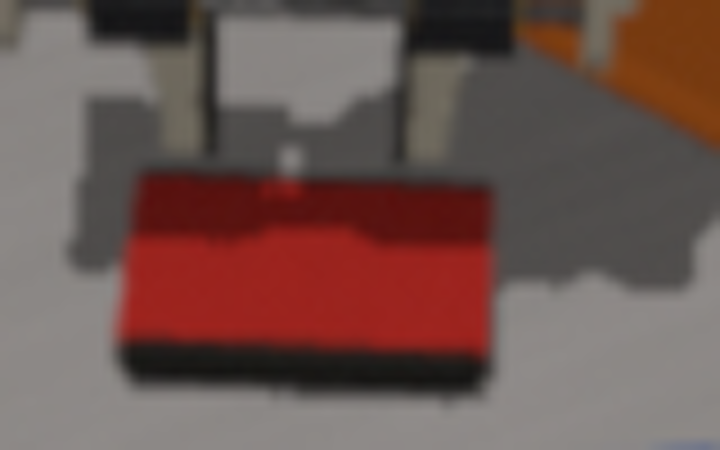

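```bash
python3 - <<'E'
from h import *
c=cap("scene");t=sensors.get_state()["tcp_pos"]
im=c["img"].copy();im=cv2.resize(im[180:250,220:320],None,fx=8,fy=8,interpolation=cv2.INTER_CUBIC)
def dot(p,col):
    q=((proj(c,p)-[220,180]+.5)*8).astype(int);cv2.circle(im,tuple(int(x) for x in q),4,col,-1)
a=np.radians(-29.6);ux=np.array([np.cos(a),np.sin(a),0]);uy=np.array([-np.sin(a),np.cos(a),0])
dot(t,(0,255,0))
for s in(1,-1):
  for d in(-9.5,0,9.5): dot(t+uy*s*.032+ux*d/1000,(255,255,0))
m=np.array([.543,.0457,.016])
for i in(-34,34):
  for j in(-55,55): dot(m+ux*i/1000+uy*j/1000,(0,255,255))
save(im,"s4.png")
E
```

```text
(no output)
```

View pics/s4.png

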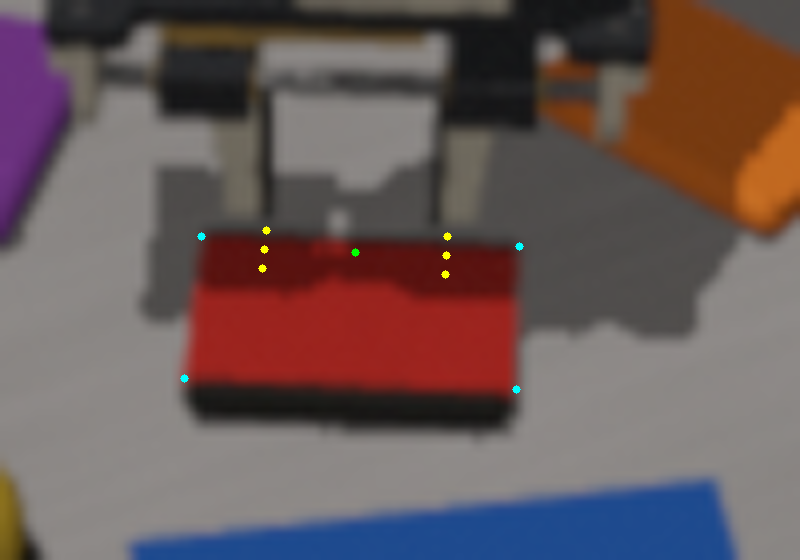

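```bash
python3 - <<'E'
from h import *
c0=np.load('pics/scene0.npy',allow_pickle=True).item();c=cap("scene")
a=[cv2.resize(x["img"][195:245,230:310],None,fx=5,fy=5,interpolation=cv2.INTER_CUBIC) for x in(c0,c)]
save(np.hstack(a),"cmp.png")
g=[cv2.cvtColor(x["img"][222:240,236:296],cv2.COLOR_RGB2GRAY).astype(np.float32) for x in(c0,c)]
print(cv2.phaseCorrelate(g[0],g[1]))
for x in(c0,c):
    print([x["img"][r,262].tolist() for r in range(222,238)])
E
```

```text
((-0.10893639880217876, -0.06809730631100486), 1.0003817266888089)
[[147, 32, 26], [147, 33, 27], [147, 32, 27], [147, 32, 27], [146, 33, 28], [126, 31, 27], [79, 27, 26], [35, 26, 24], [25, 24, 21], [23, 21, 19], [39, 38, 37], [80, 77, 76], [115, 112, 110], [131, 127, 125], [133, 128, 127], [132, 128, 126]]
[[156, 35, 30], [156, 35, 30], [156, 35, 30], [156, 36, 31], [154, 35, 30], [134, 34, 30], [84, 30, 26], [40, 30, 27], [28, 27, 24], [25, 23, 22], [42, 40, 39], [86, 83, 82], [123, 120, 118], [139, 135, 133], [141, 136, 135], [140, 137, 134]]
```

View pics/cmp.png

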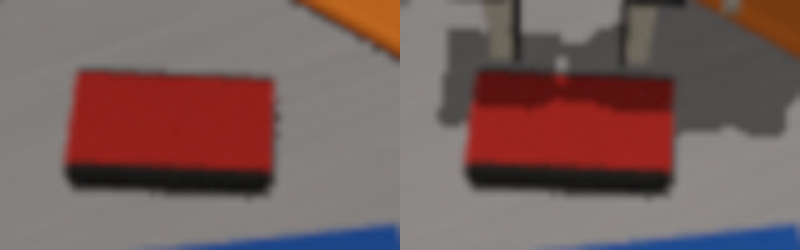

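```bash
python3 - <<'E'
from h import *
c=cap("scene");t=sensors.get_state()["tcp_pos"];print(t)
a=np.radians(-29.6);ux=np.array([np.cos(a),np.sin(a),0]);uy=np.array([-np.sin(a),np.cos(a),0])
for (u,v) in((243,217),(465,222),(268,217),(441,220)):
    o,d=ray(c,220+u/8-.5,180+v/8-.5)
    for f in(-9.5,0,9.5):
        k=((t+ux*f/1000-o)@ux)/(d@ux);p=o+d*k;print((u,v),f,((p-t)@uy*1000).round(1),(p[2]*1000).round(1))
im=cv2.resize(c["img"][185:225,235:305],None,fx=10,fy=10,interpolation=cv2.INTER_NEAREST);im=cv2.convertScaleAbs(im,alpha=1.8);save(im,"s5.png")
E
```

```text
[0.50486919 0.06494783 0.00221587]
(243, 217) -9.5 -40.1 8.5
(243, 217) 0 -39.1 17.6
(243, 217) 9.5 -38.2 26.7
(465, 222) -9.5 38.0 9.4
(465, 222) 0 38.1 18.5
(465, 222) 9.5 38.1 27.6
(268, 217) -9.5 -31.3 8.9
(268, 217) 0 -30.4 18.0
(268, 217) 9.5 -29.6 27.0
(441, 220) -9.5 29.6 10.0
(441, 220) 0 29.7 19.1
(441, 220) 9.5 29.9 28.1
```

View pics/s5.png

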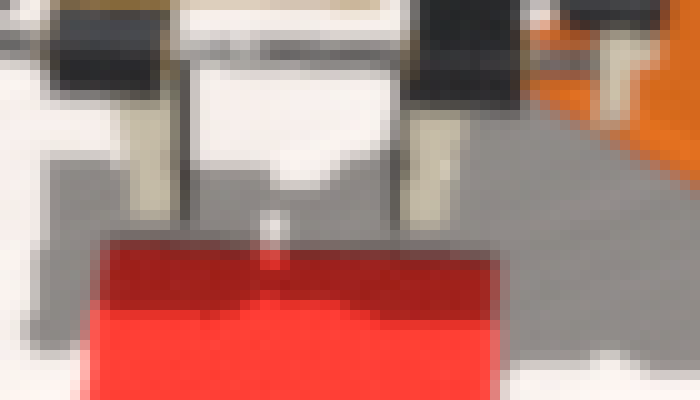

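The plate has not moved at all. The fingertips look well above the TCP height, so the open fingers probably retract on their linkage. I'll back off and feel for the bench to find the true tip height.

```bash
python3 -m handwheel '[-1.3,0.75,0,0,0,0, -2.6,1.5,0,0,0,0, -2.6,1.5,0,0,0,0, -2.6,1.5,-0.2,0,0,0, -2.6,1.5,-0.4,0,0,0, -2.6,1.5,-0.4,0,0,0]'
python3 -m handwheel '[0,0,-0.1,0,0,0, 0,0,-0.2,0,0,0, 0,0,-0.3,0,0,0]'
```

```text
time_s: 3.7
tcp_pos: [0.4788, 0.08, -0.0021]
eef_rot: [179.7, 0.1, -29.5]
contact_force: [0.3, 0.0, 0.6]
gripper_width: 0.055
time_s: 4.0
tcp_pos: [0.4789, 0.0798, -0.0053]
eef_rot: [179.7, 0.1, -29.6]
contact_force: [-0.8, -0.3, 0.5]
gripper_width: 0.0544
```

```bash
python3 -m handwheel '[0,0,-0.1,0,0,0, 0,0,-0.2,0,0,0, 0,0,-0.3,0,0,0]'; python3 -m handwheel '[0,0,-0.1,0,0,0, 0,0,-0.2,0,0,0, 0,0,-0.2,0,0,0]';python3 -m handwheel '[0,0,-0.1,0,0,0, 0,0,-0.2,0,0,0, 0,0,-0.2,0,0,0]'
python3 - <<'E'
from h import *
for n in("scene",):
    c=cap(n);save(cv2.resize(c["img"][170:240,220:320],None,fx=8,fy=8,interpolation=cv2.INTER_CUBIC),n+"6.png")
E
```

```text
time_s: 4.3
tcp_pos: [0.4789, 0.0798, -0.0084]
eef_rot: [179.7, 0.1, -29.6]
contact_force: [0.5, 0.1, 0.1]
gripper_width: 0.0544
time_s: 4.6
tcp_pos: [0.4788, 0.0797, -0.0105]
eef_rot: [179.7, 0.1, -29.6]
contact_force: [-0.2, 0.7, -0.5]
gripper_width: 0.0545
time_s: 4.9
tcp_pos: [0.4787, 0.0797, -0.0126]
eef_rot: [179.7, 0.1, -29.6]
contact_force: [-0.9, 0.8, 0.3]
gripper_width: 0.0547
```

View pics/scene6.png

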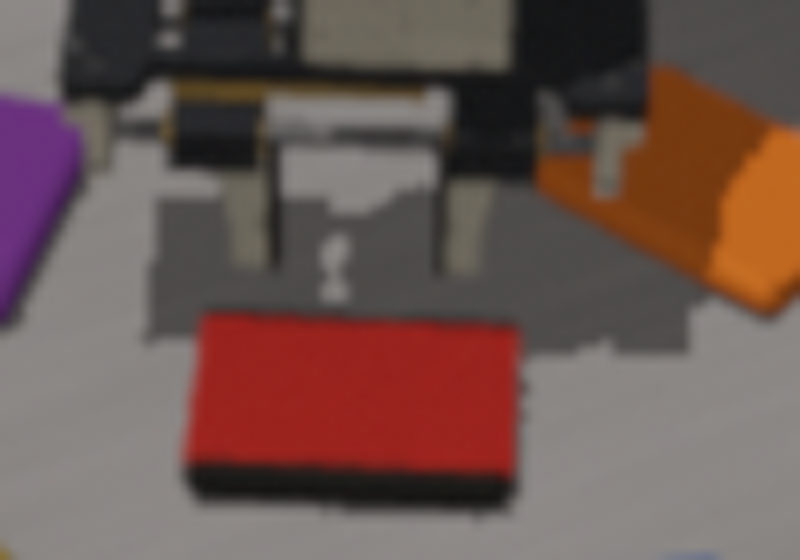

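```bash
for i in 1; do python3 -m handwheel '[0,0,-0.1,0,0,0, 0,0,-0.2,0,0,0, 0,0,-0.2,0,0,0]'; done; python3 -m handwheel '[0,0,-0.1,0,0,0, 0,0,-0.2,0,0,0, 0,0,-0.2,0,0,0]'; python3 -m handwheel '[0,0,-0.1,0,0,0, 0,0,-0.1,0,0,0]'
```

```text
time_s: 5.25
tcp_pos: [0.4787, 0.0796, -0.0147]
eef_rot: [179.7, 0.1, -29.6]
contact_force: [-0.9, 0.4, 0.6]
gripper_width: 0.0545
time_s: 5.55
tcp_pos: [0.4786, 0.0796, -0.0169]
eef_rot: [179.6, 0.1, -29.6]
contact_force: [0.1, 0.3, -0.1]
gripper_width: 0.0549
time_s: 5.75
tcp_pos: [0.4785, 0.0795, -0.018]
eef_rot: [179.6, 0.1, -29.6]
contact_force: [0.6, 0.3, -0.3]
gripper_width: 0.0546
```

```bash
python3 - <<'E'
from h import *
for n in("scene","top"):
    c=cap(n)
    x,y=(225,185) if n=="scene" else (200,180)
    save(cv2.resize(c["img"][y:y+50,x:x+80] if n=="scene" else c["img"][y:y+100,x:x+140],None,fx=10 if n=="scene" else 5,fy=10 if n=="scene" else 5,interpolation=cv2.INTER_CUBIC),n+"7.png")
E
```

```text
(no output)
```

View pics/scene7.png

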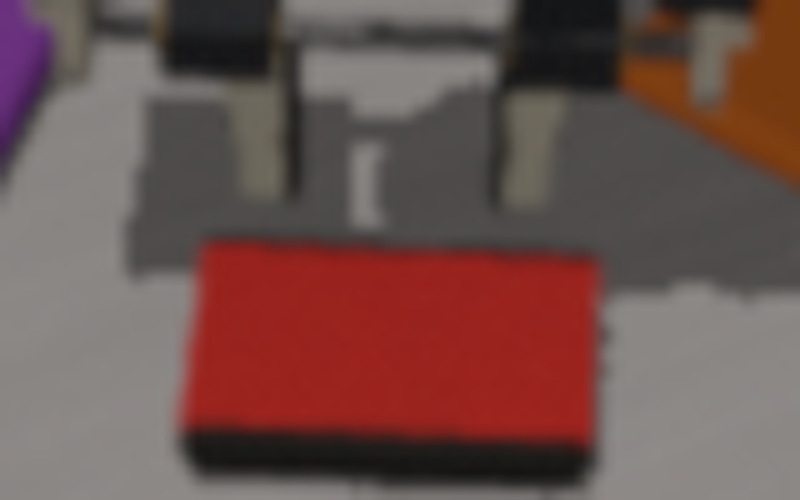

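```bash
python3 - <<'E'
from h import *
c=cap("scene");t=sensors.get_state()["tcp_pos"];print(t)
a=np.radians(-29.6);ux=np.array([np.cos(a),np.sin(a),0]);uy=np.array([-np.sin(a),np.cos(a),0])
for (u,v) in((251,204.3),(277,205.3)):
    for z in(0,.005,.01):
        p=at(c,u,v,z);print((u,v),z,((p-t)@ux*1000).round(1),((p-t)@uy*1000).round(1))
E
```

```text
[ 0.47857712  0.07955993 -0.01790438]
(251, 204.3) 0 1.9 -38.2
(251, 204.3) 0.005 7.2 -37.7
(251, 204.3) 0.01 12.5 -37.2
(277, 205.3) 0 2.7 36.3
(277, 205.3) 0.005 8.0 36.3
(277, 205.3) 0.01 13.3 36.4
```

```bash
python3 -m handwheel '[0,0,-0.1,0,0,0, 0,0,-0.2,0,0,0, 0,0,-0.2,0,0,0]'; python3 -m handwheel '[0,0,-0.1,0,0,0, 0,0,-0.2,0,0,0, 0,0,-0.2,0,0,0]'
```

```text
time_s: 6.2
tcp_pos: [0.4785, 0.0795, -0.0201]
eef_rot: [179.6, 0.1, -29.6]
contact_force: [0.0, 0.3, 0.1]
gripper_width: 0.0549
time_s: 6.5
tcp_pos: [0.4783, 0.0795, -0.0222]
eef_rot: [179.6, 0.1, -29.6]
contact_force: [0.2, -0.2, 0.9]
gripper_width: 0.0549
```

```bash
python3 -m handwheel '[0,0,-0.1,0,0,0, 0,0,-0.1,0,0,0]'; python3 -m handwheel '[0,0,-0.1,0,0,0, 0,0,-0.1,0,0,0]'
```

```text
time_s: 6.7
tcp_pos: [0.4782, 0.0794, -0.0233]
eef_rot: [179.6, 0.1, -29.6]
contact_force: [0.0, 0.2, 0.3]
gripper_width: 0.055
time_s: 6.9
tcp_pos: [0.4782, 0.0794, -0.0245]
eef_rot: [179.6, 0.1, -29.6]
contact_force: [-0.6, 0.2, 0.5]
gripper_width: 0.0548
```

```bash
python3 - <<'E'
from h import *
c=cap("scene")
save(cv2.resize(c["img"][185:235,225:305],None,fx=10,fy=10,interpolation=cv2.INTER_CUBIC),"s8.png")
E
```

```text
(no output)
```

View pics/s8.png

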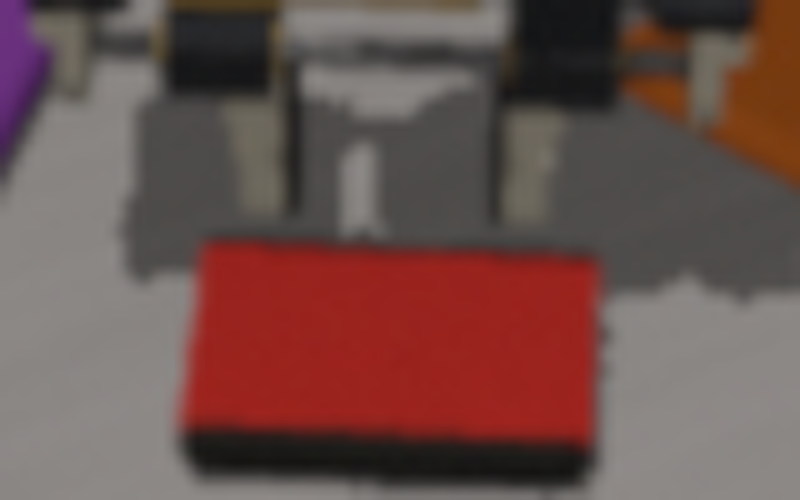

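```bash
python3 - <<'E'
from h import *
c=cap("scene");t=sensors.get_state()["tcp_pos"]
a=np.radians(-29.6);ux=np.array([np.cos(a),np.sin(a),0]);uy=np.array([-np.sin(a),np.cos(a),0])
for nm,u,v in(("tipL",251,206.3),("tipR",277,207.3),("postR",295.5,197.2)):
    o,d=ray(c,u,v)
    for f in(-9.5,-5,0,5,9.5):
        k=((t+ux*f/1000-o)@ux)/(d@ux);p=o+d*k;print(nm,f,((p-t)@uy*1000).round(1),(p*1000).round(1))
T=np.load('pics/top0.npy',allow_pickle=True).item()
I=T["img"].astype(int);m=((I[...,0]>200)&(I[...,1]>60)&(I[...,1]<150)&(I[...,2]<60))
ys,xs=np.where(m);P=np.array([at(T,u,v,.016)[:2]*1000 for u,v in zip(xs,ys)],np.float32);print(cv2.boxPoints(cv2.minAreaRect(P)).round())
E
python3 -m handwheel '[0,0,-0.1,0,0,0, 0,0,-0.1,0,0,0]'; python3 -m handwheel '[0,0,-0.1,0,0,0, 0,0,-0.1,0,0,0]'
```

```text
tipL -9.5 -39.2 [450.6  50.  -19. ]
tipL -5 -38.8 [454.7  48.2 -14.7]
tipL 0 -38.3 [459.3  46.1  -9.9]
tipL 5 -37.8 [463.9  44.1  -5.2]
tipL 9.5 -37.4 [468.   42.2  -0.9]
tipR -9.5 36.7 [488.1 116.  -19.7]
tipR -5 36.7 [492.  113.8 -15.5]
tipR 0 36.7 [496.4 111.3 -10.7]
tipR 5 36.8 [500.7 108.9  -5.9]
tipR 9.5 36.8 [504.7 106.7  -1.6]
postR -9.5 88.5 [513.7 161.   22.2]
postR -5 88.2 [517.5 158.6  26.2]
postR 0 88.0 [521.7 155.9  30.8]
postR 5 87.7 [525.9 153.2  35.3]
postR 9.5 87.4 [529.7 150.7  39.4]
[[439. 230.]
 [467. 162.]
 [561. 201.]
 [532. 269.]]
time_s: 7.2
tcp_pos: [0.4783, 0.0795, -0.0254]
eef_rot: [179.6, 0.1, -29.6]
contact_force: [-0.1, -0.3, 0.5]
gripper_width: 0.0547
time_s: 7.4
tcp_pos: [0.4784, 0.0795, -0.0256]
eef_rot: [179.6, 0.1, -29.5]
contact_force: [-4.6, -0.5, 12.0]
gripper_width: 0.0546
```

The bench is felt at TCP z = -25.4 mm, so the open tips sit 25 mm above the TCP. I'll run the tips about 1.5 mm off the bench and push.

```bash
python3 -m handwheel '[0,0,0.18,0,0,0, 0.4,-0.25,0.18,0,0,0, 0.8,-0.5,0.18,0,0,0, 1.2,-0.7,0.18,0,0,0, 1.6,-0.9,0.18,0,0,0, 2,-1.15,0.18,0,0,0, 2,-1.15,0.18,0,0,0]'
python3 - <<'E'
from h import *
c=cap("scene");print(red(c));t=sensors.get_state();print(slabpt(t["tcp_pos"]))
save(cv2.resize(c["img"][185:265,225:325],None,fx=8,fy=7,interpolation=cv2.INTER_CUBIC),"s9.png")
E
```

```text
time_s: 8.1
tcp_pos: [0.499, 0.0677, -0.0239]
eef_rot: [179.6, 0.1, -29.6]
contact_force: [0.2, -0.2, 0.4]
gripper_width: 0.0548
(array([244, 213,  41,  18, 628], dtype=int32), ((553.3855590820312, 41.26409912109375), (106.59385681152344, 64.14920806884766), 61.49494171142578))
[-136.65526618   -5.4100281 ]
```

View pics/s9.png

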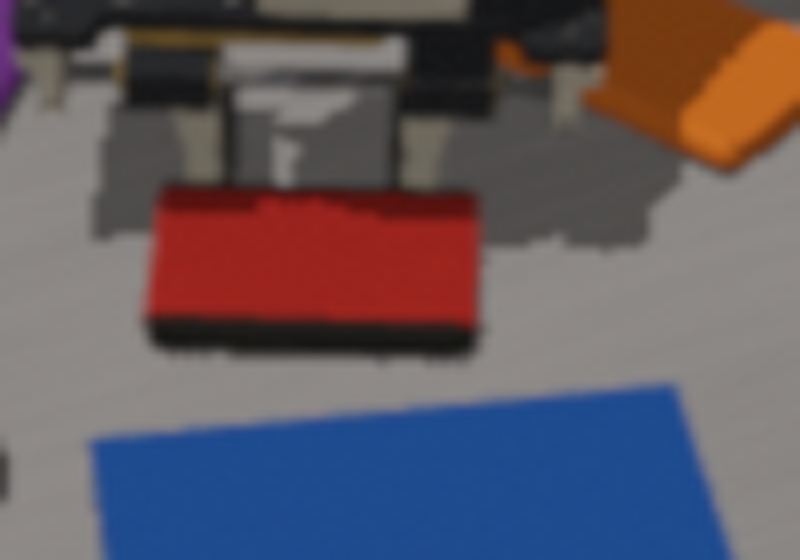

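```bash
python3 -m handwheel '[0.5,-0.2,0,0,0,0.025, 1,-0.35,0,0,0,0.05, 1.5,-0.55,0,0,0,0.08, 2,-0.7,0,0,0,0.11, 2.5,-0.87,0,0,0,0.14, 3,-1.05,0,0,0,0.18, 3.4,-1.18,0,0,0,0.18, 3.4,-1.18,0,0,0,0.18]'
python3 - <<'E'
from h import *
c=cap("scene");print(red(c));t=sensors.get_state();print(slabpt(t["tcp_pos"]),t["contact_force"])
save(cv2.resize(c["img"][185:265,225:325],None,fx=8,fy=7,interpolation=cv2.INTER_CUBIC),"s10.png")
E
```

```text
time_s: 8.95
tcp_pos: [0.5332, 0.0559, -0.024]
eef_rot: [179.6, 0.1, -19.3]
contact_force: [-0.4, -0.2, -0.0]
gripper_width: 0.0548
(array([248, 223,  44,  20, 636], dtype=int32), ((591.600830078125, 37.675132751464844), (108.82662963867188, 61.837894439697266), 70.8083267211914))
[-100.49375912   -5.29316248] [ 0.26017379  0.46304258 -0.1686995 ]
```

View pics/s10.png

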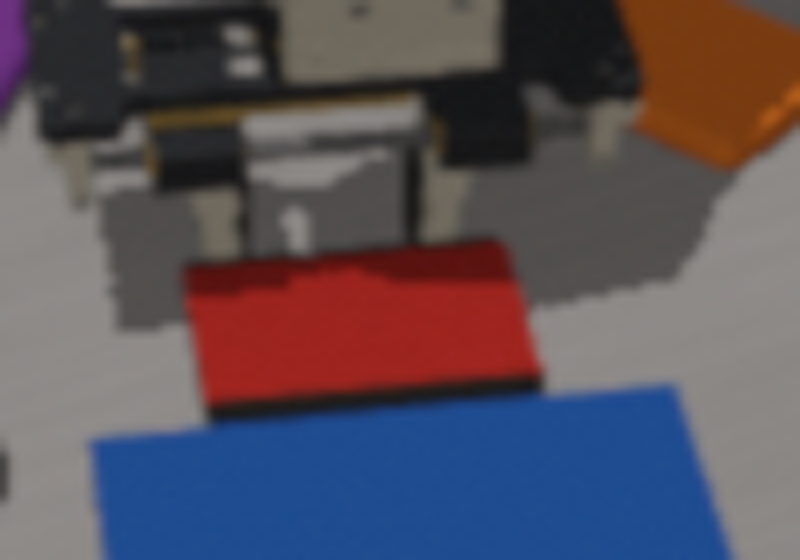

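The plate is now parallel to the slab, a few mm short. Next I push until force builds.

```bash
python3 -m handwheel '[0.2,-0.07,0,0,0,0, 0.4,-0.13,0,0,0,0, 0.4,-0.13,0,0,0,0]'; python3 -m handwheel '[0.1,-0.03,0,0,0,0, 0.2,-0.06,0,0,0,0, 0.2,-0.06,0,0,0,0]'
```

```text
time_s: 9.3
tcp_pos: [0.5349, 0.0548, -0.0241]
eef_rot: [179.6, 0.3, -19.4]
contact_force: [-10.1, 5.9, 7.1]
gripper_width: 0.0545
time_s: 9.6
tcp_pos: [0.5349, 0.0547, -0.0241]
eef_rot: [179.5, 0.4, -19.4]
contact_force: [-10.5, 7.7, 8.4]
gripper_width: 0.0544
```

Wall contact with about 12 N of push. Rising with the push held.

```bash
python3 -m handwheel '[0.2,-0.07,0.1,0,0,0, 0.2,-0.07,0.2,0,0,0, 0.21,-0.07,0.3,0,0,0, 0.21,-0.07,0.4,0,0,0, 0.22,-0.07,0.5,0,0,0, 0.22,-0.07,0.6,0,0,0]'
python3 - <<'E'
from h import *
c=cap("scene");print(red(c));t=sensors.get_state();print(slabpt(t["tcp_pos"]),t["contact_force"])
save(cv2.resize(c["img"][185:265,225:325],None,fx=8,fy=7,interpolation=cv2.INTER_CUBIC),"s11.png")
E
```

```text
time_s: 10.2
tcp_pos: [0.5344, 0.0536, -0.019]
eef_rot: [179.4, 0.6, -19.4]
contact_force: [-6.1, 3.6, -0.7]
gripper_width: 0.0546
(array([248, 223,  44,  20, 664], dtype=int32), ((591.6979370117188, 36.581298828125), (108.25699615478516, 65.01668548583984), 70.94412231445312))
[-98.32875012  -6.96002182] [-6.89194265  4.11756116  0.25502552]
```

View pics/s11.png

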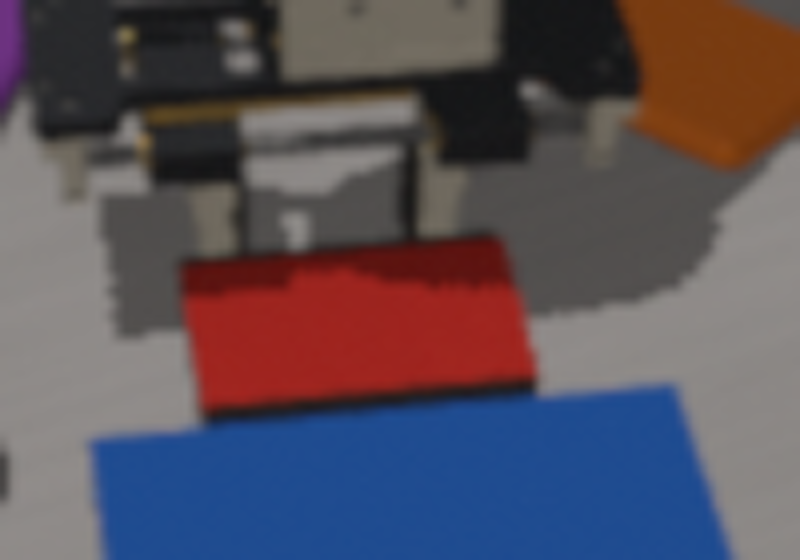

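```bash
cat >> h.py <<'E'
from scipy.optimize import minimize
A=np.radians(-19.2);SX=np.array([np.cos(A),np.sin(A),0]);SY=np.array([-np.sin(A),np.cos(A),0]);SO=np.array([.6296,.0279,0])
def face(e,y,th,dy,z0=8,white=False):
    # far axis at slab x=-8+e, height z0, tilt th deg, extra yaw dy deg ; returns world corners of red face
    t=np.radians(th);b=np.radians(dy);X=np.cos(b)*SX+np.sin(b)*SY;Y=-np.sin(b)*SX+np.cos(b)*SY
    ax=-X*np.cos(t)+np.array([0,0,1])*np.sin(t)   # towards near edge
    n=np.cos(t)*np.array([0,0,1])+np.sin(t)*X
    if white:n=-n
    o=SO+(-8+e)*SX/1000+y*SY/1000+np.array([0,0,z0/1000])
    return [o+(ax*a+Y*w+n*8)/1000 for a,w in((0,-55),(68,-55),(68,55),(0,55))]
def rmask(c):
    I=c["img"].astype(int);m=((I[...,0]>65)&(I[...,1]<.4*I[...,0])&(I[...,2]<.4*I[...,0])).astype(np.uint8)
    m[:, :180]=0;m[:,360:]=0;m[:120]=0;m[300:]=0
    nn,l,s,ce=cv2.connectedComponentsWithStats(m);b=1+np.argmax(s[1:,4]);return (l==b).astype(np.uint8)
def fit(c,th0=5):
    m=rmask(c);M=cv2.resize(m*255,None,fx=4,fy=4,interpolation=cv2.INTER_LINEAR)>127
    def cost(p):
        im=np.zeros(M.shape,np.uint8);q=np.array([proj(c,w) for w in face(*p)])*4+1.5
        cv2.fillPoly(im,[(q*16).astype(np.int32)],1,shift=4);im=im>0
        return 1-(im&M).sum()/(im|M).sum()
    best=None
    for e0 in(-4,0):
     for t in(th0-6,th0,th0+6):
        s=np.array([[e0,-8,t,0]]+[[e0+3,-8,t,0],[e0,-4,t,0],[e0,-8,t+5,0],[e0,-8,t,2.]])
        o=minimize(cost,s[0],method="Nelder-Mead",options=dict(initial_simplex=s,maxiter=300))
        if best is None or o.fun<best.fun:best=o
    return best.x.round(1),round(best.fun,3)
E
python3 - <<'E'
from h import *
for n in("scene","top"):
    print(n,fit(cap(n)))
c0=np.load('pics/scene0.npy',allow_pickle=True).item();
E
```

```text
scene (array([ 1.7, -4. ,  4.7,  0.5]), np.float64(0.046))
top (array([ -3.2, -30.4,  76.4, -16.3]), np.float64(0.968))
```

The fit gives the plate tilted about 4.7°, so the rib is clinging and rising. Continuing.

```bash
python3 -m handwheel '[0.25,-0.07,0.15,0.003,-0.006,0, 0.28,-0.08,0.3,0.006,-0.012,0, 0.31,-0.09,0.45,0.006,-0.015,0, 0.34,-0.1,0.6,0.006,-0.015,0, 0.37,-0.11,0.75,0.006,-0.015,0, 0.4,-0.12,0.9,0.006,-0.015,0, 0.42,-0.13,1.05,0.006,-0.015,0]'
python3 - <<'E'
from h import *
c=cap("scene");t=sensors.get_state();print(slabpt(t["tcp_pos"]),t["contact_force"],fit(c,12))
save(cv2.resize(c["img"][185:265,225:325],None,fx=8,fy=7,interpolation=cv2.INTER_CUBIC),"s12.png")
E
```

```text
time_s: 11.05
tcp_pos: [0.5354, 0.0519, -0.0094]
eef_rot: [179.8, 0.2, -19.5]
contact_force: [-8.1, 4.7, 0.3]
gripper_width: 0.0546
[-96.7788978   -8.28807423] [-9.32780352  3.5579027   1.38202297] (array([ 2. , -6.6, 12.6, -0.2]), np.float64(0.051))
```

View pics/s12.png

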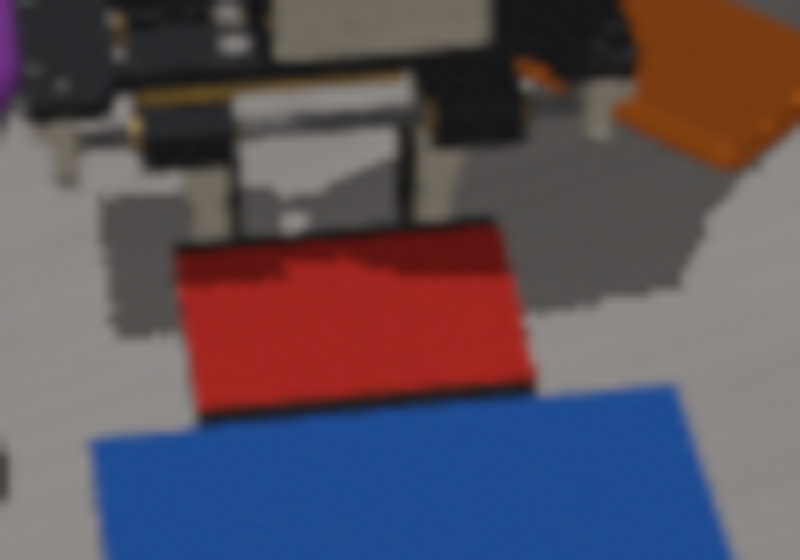

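```bash
python3 -m handwheel '[0.28,-0.06,0.22,0,-0.003,0, 0.35,-0.08,0.45,0,-0.006,0, 0.42,-0.1,0.67,0,-0.009,0, 0.5,-0.12,0.9,0,-0.009,0, 0.58,-0.15,1.12,0,-0.009,0, 0.66,-0.18,1.35,0,-0.009,0, 0.75,-0.21,1.57,0,-0.009,0, 0.84,-0.24,1.8,0,-0.009,0]'
python3 - <<'E'
from h import *
c=cap("scene");t=sensors.get_state();print(slabpt(t["tcp_pos"]),t["contact_force"],fit(c,27))
E
```

```text
time_s: 11.9
tcp_pos: [0.5406, 0.0491, 0.008]
eef_rot: [179.9, -0.0, -19.5]
contact_force: [-8.7, 3.8, 2.8]
gripper_width: 0.0543
[-90.86500322  -9.20198849] [-9.43160462  3.72063332  4.30424851] (array([ 1.5, -7.1, 27.2,  0.2]), np.float64(0.042))
```

```bash
python3 -m handwheel '[0.32,-0.08,0.24,0,0,0, 0.48,-0.13,0.48,0,0,0, 0.64,-0.18,0.72,0,0,0, 0.8,-0.24,0.96,0,0,0, 0.97,-0.3,1.2,0,0,0, 1.14,-0.35,1.45,0,0,0, 1.32,-0.4,1.7,0,0,0, 1.5,-0.46,1.9,0,0,0]'
python3 - <<'E'
from h import *
c=cap("scene");t=sensors.get_state();print(slabpt(t["tcp_pos"]),t["contact_force"],fit(c,45))
save(cv2.resize(c["img"][165:265,225:325],None,fx=7,fy=6,interpolation=cv2.INTER_CUBIC),"s13.png")
E
```

```text
time_s: 12.75
tcp_pos: [0.552, 0.0442, 0.027]
eef_rot: [179.7, 0.3, -19.5]
contact_force: [-13.8, 4.7, 10.2]
gripper_width: 0.0549
[-78.39393083 -10.09316271] [-13.6874409    4.16123986  12.07011177] (array([ 1.3, -7.4, 38. ,  0.3]), np.float64(0.037))
```

View pics/s13.png

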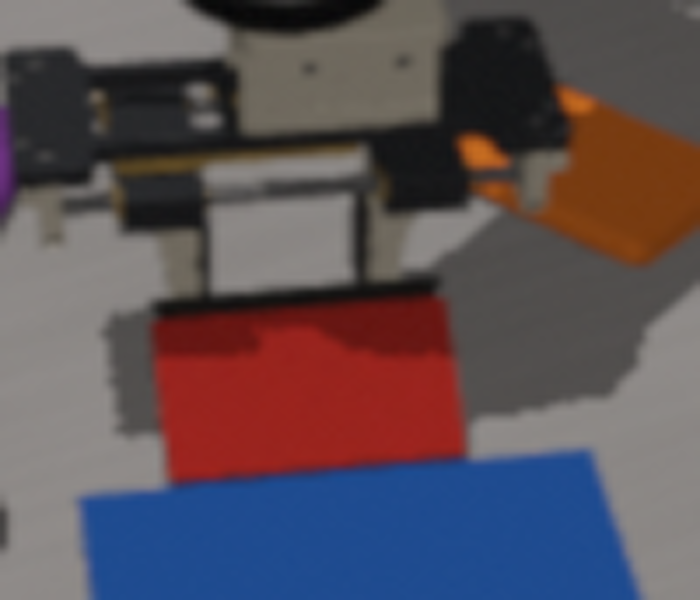

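```bash
python3 -m handwheel '[0.2,-0.06,0.26,0,-0.002,0, 0.42,-0.13,0.52,0,-0.004,0, 0.65,-0.2,0.76,0,-0.005,0, 0.9,-0.28,0.99,0,-0.005,0, 1.15,-0.36,1.19,0,-0.005,0, 1.42,-0.45,1.37,0,-0.005,0, 1.7,-0.55,1.53,0,-0.005,0, 1.98,-0.63,1.65,0,-0.005,0]'
python3 - <<'E'
from h import *
c=cap("scene");t=sensors.get_state();print(slabpt(t["tcp_pos"]),t["contact_force"],fit(c,60))
save(cv2.resize(c["img"][165:265,225:325],None,fx=7,fy=6,interpolation=cv2.INTER_CUBIC),"s14.png")
E
```

```text
time_s: 13.6
tcp_pos: [0.5724, 0.0378, 0.0446]
eef_rot: [179.8, -0.0, -19.5]
contact_force: [-1.4, 0.6, 2.6]
gripper_width: 0.0546
[-56.32498097  -9.08097103] [ 0.79384693 -0.54208425  1.27277337] (array([-3.9, -6.9, 67.2,  0.5]), np.float64(0.04))
```

View pics/s14.png

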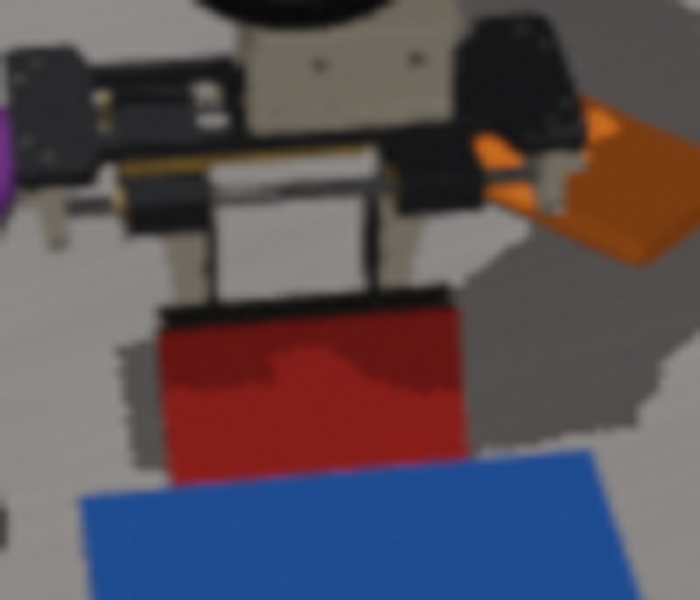

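```bash
python3 -m handwheel '[0.35,-0.11,0.13,0,0,0, 0.7,-0.22,0.26,0,0,0, 1.05,-0.34,0.36,0,0,0, 1.4,-0.46,0.45,0,0,0, 1.75,-0.57,0.52,0,0,0, 2.1,-0.69,0.58,0,0,0, 2.45,-0.8,0.61,0,0,0, 2.6,-0.85,0.62,0,0,0]'
python3 - <<'E'
from h import *
c=cap("scene");t=sensors.get_state();print(slabpt(t["tcp_pos"]),t["contact_force"],fit(c,85))
save(cv2.resize(c["img"][165:265,225:325],None,fx=7,fy=6,interpolation=cv2.INTER_CUBIC),"s15.png")
E
```

```text
time_s: 14.45
tcp_pos: [0.5998, 0.0292, 0.0508]
eef_rot: [179.8, -0.1, -19.5]
contact_force: [0.0, 0.8, -0.2]
gripper_width: 0.0545
[-28.52216275  -8.55191248] [0.36630455 0.53608103 0.01518478] (array([-7. , -6.3, 88.8,  1.1]), np.float64(0.042))
```

View pics/s15.png

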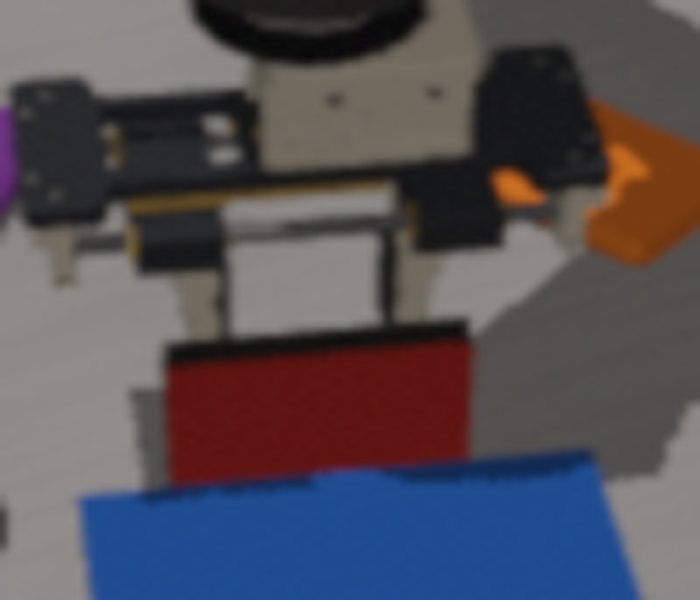

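The plate is nearly upright at about 86°, with the forces near zero. Pushing on past vertical now.

```bash
python3 -m handwheel '[0.35,-0.12,-0.05,0,0,0, 0.7,-0.24,-0.1,0,0,0, 1.05,-0.36,-0.15,0,0,0, 1.4,-0.48,-0.2,0,0,0, 1.75,-0.6,-0.27,0,0,0, 2.1,-0.72,-0.34,0,0,0, 2.3,-0.79,-0.4,0,0,0]'
python3 - <<'E'
from h import *
c=cap("scene");t=sensors.get_state();print(slabpt(t["tcp_pos"]),t["contact_force"])
save(cv2.resize(c["img"][165:285,215:335],None,fx=6,fy=5,interpolation=cv2.INTER_CUBIC),"s16.png")
E
```

```text
time_s: 15.2
tcp_pos: [0.625, 0.0212, 0.0482]
eef_rot: [179.9, -0.3, -19.5]
contact_force: [0.2, -0.8, 7.0]
gripper_width: 0.0546
[-1.91884847 -7.82359326] [ 1.37540904 -1.67505341  7.37113177]
```

View pics/s16.png

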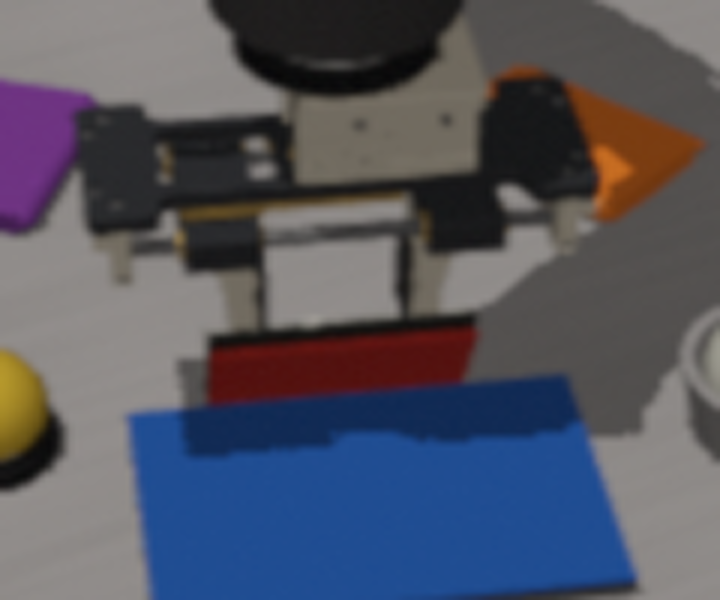

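The Fz of 7 N means the tips have come down on the core's shoulder beside the rib. I'll raise slightly and keep pushing the rib.

```bash
python3 -m handwheel '[0,0,0.25,0,0,0, 0.3,-0.1,0.25,0,0,0, 0.6,-0.2,0.2,0,0,0, 0.9,-0.3,0.15,0,0,0, 0.9,-0.3,0.15,0,0,0]'
python3 - <<'E'
from h import *
c=cap("scene");t=sensors.get_state();print(slabpt(t["tcp_pos"]),t["contact_force"])
save(cv2.resize(c["img"][165:285,215:335],None,fx=6,fy=5,interpolation=cv2.INTER_CUBIC),"s17.png")
E
```

```text
time_s: 15.75
tcp_pos: [0.6344, 0.018, 0.0492]
eef_rot: [179.9, -0.3, -19.5]
contact_force: [0.1, 0.1, -0.1]
gripper_width: 0.0546
[ 7.54565938 -7.84585234] [-0.74107924  0.95976382 -1.31008882]
```

View pics/s17.png

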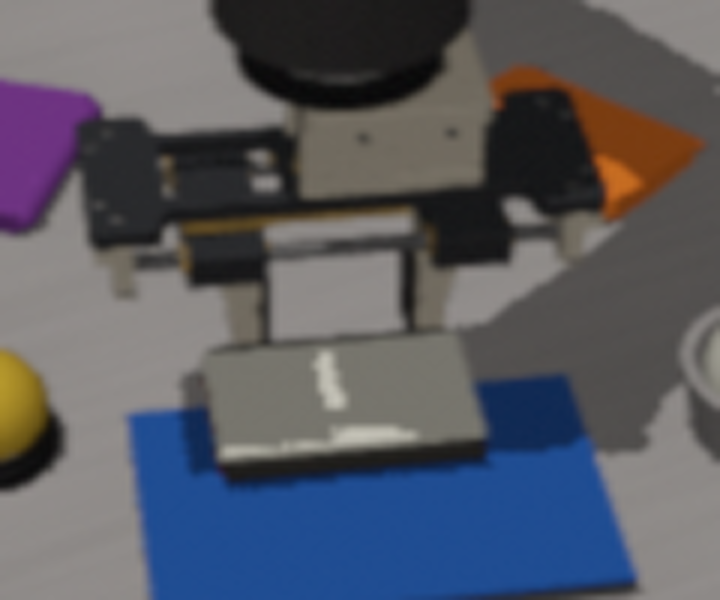

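It has gone over with the white side up. I'll retract up and back, then check that it lies flat.

```bash
python3 -m handwheel '[0,0,2,0,0,0, -1,0,5,0,0,0, -4,1,9,0,0,0, -8,4,12,0,0,0, -10,9,13,0,0,0, -12,14,13,0,0,0, -14,19,13,0,0,0, -15,23,13,0,0,0]'
python3 - <<'E'
from h import *
for n in("scene","top"):
    c=cap(n);np.save(f'pics/{n}1.npy',c,allow_pickle=True)
    save(cv2.resize(c["img"][165:285,215:355] if n=="scene" else c["img"][110:260,200:360],None,fx=5,fy=5 if n=="scene" else 4,interpolation=cv2.INTER_CUBIC),n+"18.png")
E
```

```text
time_s: 16.6
tcp_pos: [0.4859, 0.239, 0.1799]
eef_rot: [180.0, -0.3, -19.5]
contact_force: [2.2, -0.2, -0.1]
gripper_width: 0.0549
```

View pics/scene18.png

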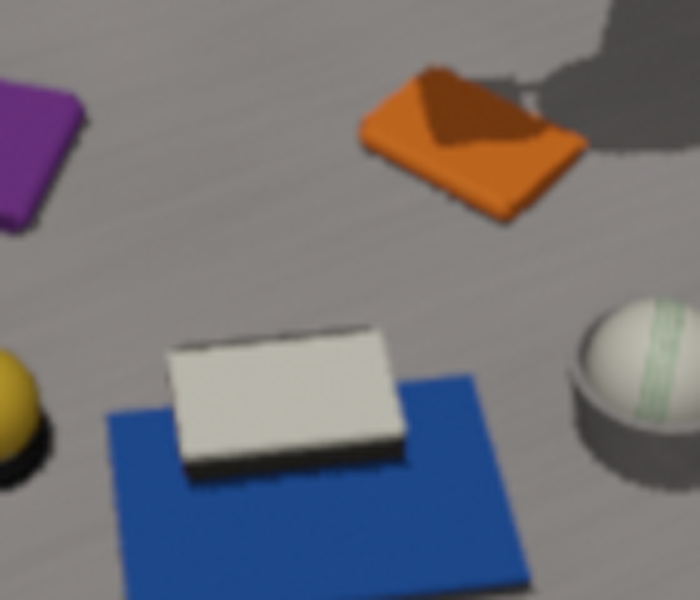

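View pics/top18.png

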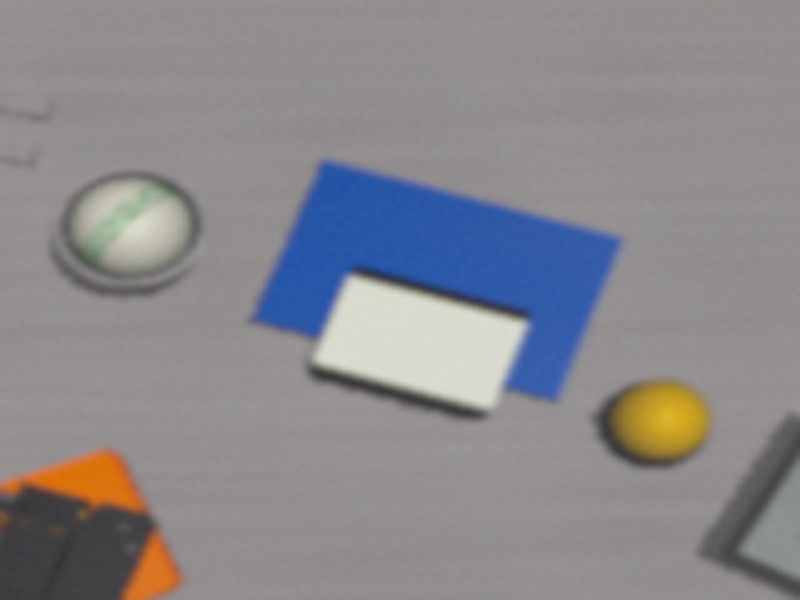

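```bash
python3 - <<'E'
from h import *
for n in("scene","top"):
    c=cap(n)
    I=c["img"].astype(int);m=((I.min(2)>155)&(I.max(2)-I.min(2)<45)).astype(np.uint8)
    m[:150]=0;m[270:]=0;m[:,:235]=0;m[:,310:]=0
    nn,l,s,ce=cv2.connectedComponentsWithStats(m);b=1+np.argmax(s[1:,4]);ys,xs=np.where(l==b)
    for z in(.029,):
        P=np.array([slabpt(at(c,u,v,z)) for u,v in zip(xs,ys)],np.float32);r_=cv2.minAreaRect(P);print(n,s[b],r_,cv2.boxPoints(r_).round())
    nn=dict(scene=0,top=0)
    c0=np.load(f'pics/{n}0.npy',allow_pickle=True).item()
    d=cv2.absdiff(c0["img"],c["img"]).max(2);d=(d>40).astype(np.uint8)
    k,l,s,ce=cv2.connectedComponentsWithStats(d);print([(x[:4].tolist(),int(x[4])) for x in s[1:] if x[4]>12])
E
```

```text
scene [249 232  46  24 828] ((13.708234786987305, -6.1145172119140625), (63.78019332885742, 107.91311645507812), 0.029526647180318832) [[-18.  48.]
 [-18. -60.]
 [ 46. -60.]
 [ 46.  48.]]
[([151, 0, 16, 46], 493), ([191, 0, 26, 79], 1417), ([210, 0, 161, 195], 8582), ([356, 0, 57, 56], 1304), ([138, 6, 15, 63], 533), ([142, 76, 27, 33], 336), ([349, 79, 58, 39], 857), ([197, 81, 7, 19], 93), ([200, 89, 91, 34], 851), ([315, 104, 13, 3], 26), ([209, 132, 12, 10], 44), ([243, 209, 54, 53], 2141)]
top [263 179  42  33 868] ((12.35270881652832, -6.11419677734375), (67.4088134765625, 112.84651947021484), 0.13563406467437744) [[-21.  50.]
 [-21. -63.]
 [ 46. -62.]
 [ 46.  50.]]
[([263, 177, 43, 35], 993), ([0, 189, 244, 231], 26046), ([262, 202, 35, 13], 93), ([251, 209, 46, 43], 1145), ([61, 300, 12, 9], 45), ([43, 351, 13, 15], 132), ([0, 378, 41, 42], 1255), ([255, 383, 25, 21], 201), ([147, 388, 36, 26], 540), ([261, 395, 10, 8], 40)]
```

The plate lies flat, white up and square to the slab, with its centre about 13 mm in from the front edge. Its near edge overhangs by about 29 mm, so I'll nudge it fully onto the slab with the fingertips.

```bash
python3 -m handwheel '[2,-5,-2,0,0,0, 4,-10,-5,0,0,0, 6,-15,-8,0,0,0, 7.5,-19.4,-11,0,0,0, 7.5,-19.4,-13,0,0,0, 7.5,-19.4,-13,0,0,0]'
```

```text
time_s: 17.4
tcp_pos: [0.5583, 0.0388, 0.0439]
eef_rot: [179.6, 0.2, -19.7]
contact_force: [-1.6, -0.2, 0.1]
gripper_width: 0.0544
```

```bash
python3 -m handwheel '[0.2,0.6,-2,0,0,0, 0.2,0.6,-4,0,0,0, 0.2,0.6,-5.1,0,0,0, 0.2,0.6,-5.1,0,0,0]'
python3 - <<'E'
from h import *
c=cap("scene");t=sensors.get_state();print(t["tcp_pos"],slabpt(t["tcp_pos"]),t["contact_force"])
save(cv2.resize(c["img"][165:285,215:335],None,fx=6,fy=5,interpolation=cv2.INTER_CUBIC),"s19.png")
E
```

```text
time_s: 17.8
tcp_pos: [0.5594, 0.0439, -0.0081]
eef_rot: [179.5, 0.3, -19.8]
contact_force: [0.2, 0.3, -0.1]
gripper_width: 0.0546
[ 0.56021992  0.04441033 -0.00706525] [-70.95060367  -7.22482395] [-0.95308087 -0.02960025  0.03013815]
```

View pics/s19.png

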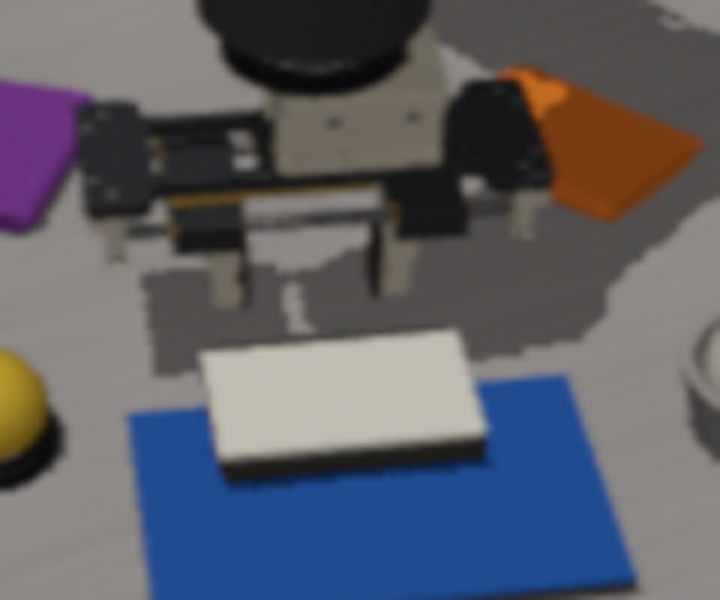

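```bash
python3 -m handwheel '[0.5,-0.17,0,0,0,0, 1,-0.34,0,0,0,0, 1.5,-0.51,0,0,0,0, 2,-0.68,0,0,0,0, 2.5,-0.85,0,0,0,0, 3,-1.02,0,0,0,0, 3.4,-1.16,0,0,0,0]'
python3 -m handwheel '[0.4,-0.14,0,0,0,0, 0.7,-0.24,0,0,0,0, 1.0,-0.34,0,0,0,0, 1.3,-0.45,0,0,0,0]'
```

```text
time_s: 18.55
tcp_pos: [0.594, 0.0325, -0.0072]
eef_rot: [179.5, 0.2, -19.7]
contact_force: [-1.7, 1.1, 2.4]
gripper_width: 0.0548
time_s: 18.95
tcp_pos: [0.6066, 0.028, -0.007]
eef_rot: [179.5, 0.3, -19.7]
contact_force: [-5.0, 2.3, 6.0]
gripper_width: 0.0546
```

```bash
python3 - <<'E'
from h import *
c=cap("scene");t=sensors.get_state();print(slabpt(t["tcp_pos"]),t["contact_force"])
save(cv2.resize(c["img"][165:285,215:335],None,fx=6,fy=5,interpolation=cv2.INTER_CUBIC),"s20.png")
E
```

```text
[-21.12552375  -7.4047849 ] [-3.33159564  0.14822155  3.636964  ]
```

View pics/s20.png

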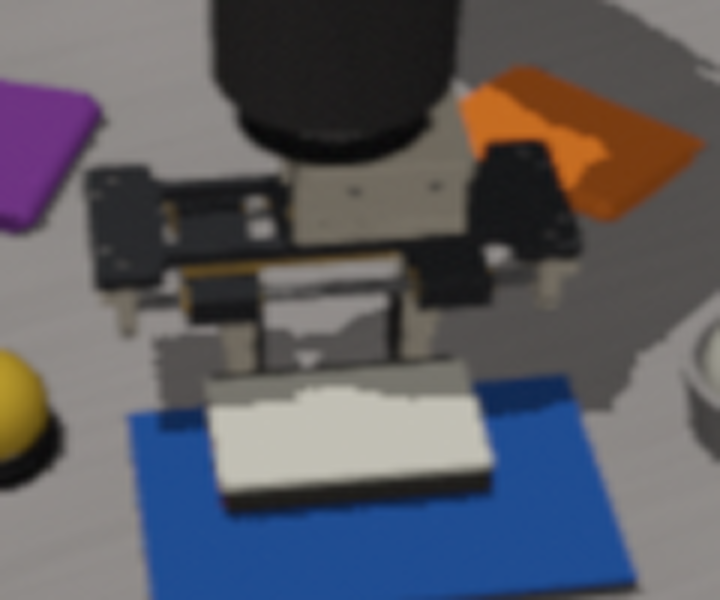

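```bash
python3 -m handwheel '[0.3,-0.1,0.04,0,0,0, 0.6,-0.2,0.04,0,0,0, 0.9,-0.3,0.04,0,0,0, 1.2,-0.4,0.04,0,0,0, 1.5,-0.5,0.04,0,0,0, 1.8,-0.6,0.04,0,0,0, 2.0,-0.67,0.04,0,0,0]'
python3 - <<'E'
from h import *
t=sensors.get_state();print(slabpt(t["tcp_pos"]),t["contact_force"])
E
python3 -m handwheel '[-0.5,0.17,0,0,0,0, -1.5,0.5,0,0,0,0, -2.5,0.8,1,0,0,0, -4,1.2,5,0,0,0, -8,4,9,0,0,0, -10,9,12,0,0,0, -12,14,14,0,0,0, -14,19,16,0,0,0]'
```

```text
time_s: 19.7
tcp_pos: [0.6276, 0.0211, -0.0067]
eef_rot: [179.5, 0.2, -19.7]
contact_force: [-2.2, -0.2, 2.1]
gripper_width: 0.0546
[ 0.33348179 -7.09823325] [-2.22278209 -0.19160789  2.13250797]
time_s: 20.5
tcp_pos: [0.4995, 0.1797, 0.1419]
eef_rot: [179.6, 0.2, -19.7]
contact_force: [0.3, 0.2, 0.1]
gripper_width: 0.0546
```

```bash
python3 - <<'E'
from h import *
for n in("scene","top"):
    c=cap(n)
    I=c["img"].astype(int);m=((I.min(2)>155)&(I.max(2)-I.min(2)<45)).astype(np.uint8)
    m[:150]=0;m[270:]=0;m[:,:235]=0;m[:,310:]=0
    nn,l,s,ce=cv2.connectedComponentsWithStats(m);b=1+np.argmax(s[1:,4]);ys,xs=np.where(l==b)
    P=np.array([slabpt(at(c,u,v,.029)) for u,v in zip(xs,ys)],np.float32);r_=cv2.minAreaRect(P);print(n,s[b],r_)
    save(c["img"],n+"21.png")
    save(cv2.resize(c["img"][165:285,215:355],None,fx=5,fy=5,interpolation=cv2.INTER_CUBIC),n+"22.png")
E
```

```text
scene [251 244  47  25 916] ((55.376853942871094, -6.917423248291016), (107.48767852783203, 64.18141174316406), 89.48986053466797)
top [268 166  42  33 853] ((54.13398361206055, -6.131534576416016), (110.86803436279297, 67.12403106689453), 89.93213653564453)
```

View pics/scene22.png

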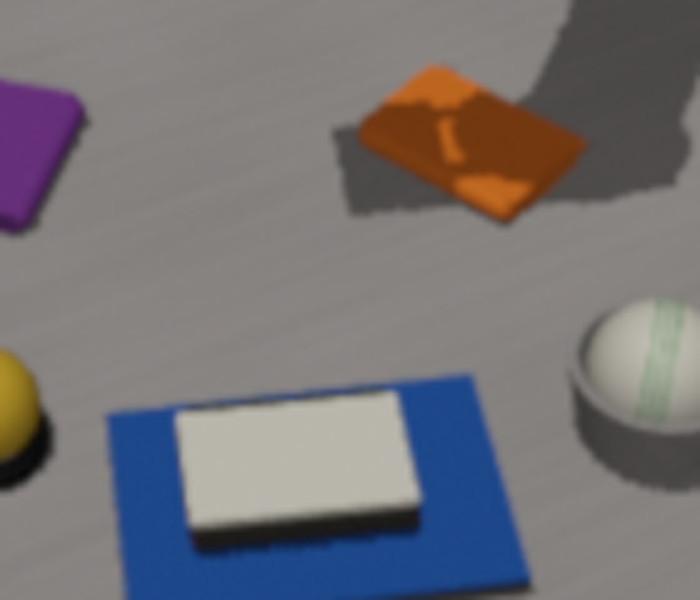

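View pics/top21.png

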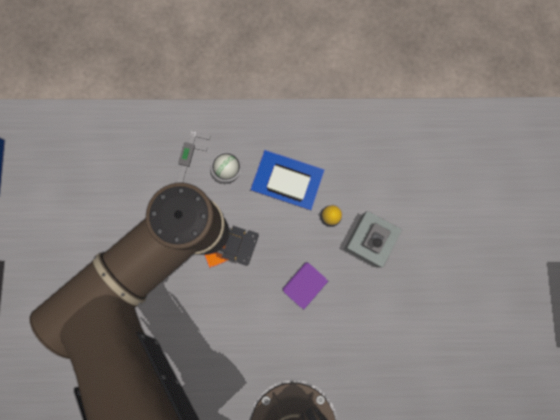

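View pics/scene21.png

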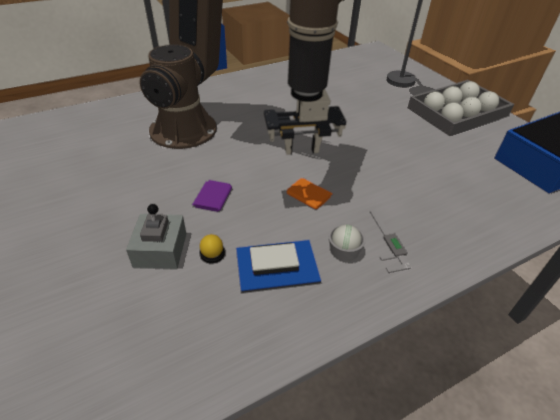

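The plate now lies flat, white side up and wholly on the slab, at top (288,182) and scene (275,260). Its centre is about 54 mm in from the slab's front edge. The cup, core, caliper, switch and look-alikes are where they were, and the gripper is clear. Letting the arm settle, then handing in.

```bash
python3 -m handwheel '[0,0,0,0,0,0, 0,0,0,0,0,0, 0,0,0,0,0,0]'; python3 -c "
from plant import r; print(r.close_job())"
```

```text
time_s: 20.9
tcp_pos: [0.5002, 0.1826, 0.1433]
eef_rot: [179.8, 0.0, -19.5]
contact_force: [-0.2, 0.3, 0.5]
gripper_width: 0.0546
the job is handed in; nothing more can be done
None
```

The red plate is turned over and lies flat on top of the blue slab, white side up, and the job is handed in at 20.9 s. I never grasped or lifted it. I pushed it square against the slab's front edge with about 12 N, worked the near rib up, and tipped it past upright until it fell over.

After it fell it overhung the slab's front edge by about 29 mm, so I nudged it fully on with the fingertips, a step beyond what you asked.

**Last checks:**
- **Plate position:** both cameras put its centre about 54–55 mm in from the slab's front edge. It is square to the slab and within its outline.
- **Bystanders:** the switch, cup with ball, core, caliper and the orange and purple look-alikes show no visible change. I checked these by eye in the final pictures.
- **Robot:** the gripper is clear of everything, with contact force near zero.

**What went off plan:**
- **First approach:** the fingertips went over the plate without touching it. When partly open they sit about 25 mm above the TCP height, which I then confirmed by feeling for the bench (12 N at most).
- **While tipping:** the push force reached about 19 N at around 42° of tilt, above the 10–14 N in the description. Just past upright the tips briefly pressed down on the plate's shoulder with about 7 N.

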